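# Set up the board inspection stage and hold the board at the camera

### The arm

A 7-joint arm with a two-finger parallel gripper is mounted at the origin on the work surface. World frame = base frame: x ahead of the robot, y to its left, z up, the work surface at z = 0. Lengths are in m, angles in rad, forces in N, time in s.
With the tool pointing down it reaches from about 0.4 to 0.85 m from the base axis. Payload 10.4 kg.
Tool frame: the origin (TCP) lies on the centre line of the jaws, within the pads' length; the fingertips stand 8 mm ahead of it and the grasp point (between the pads) lies 11 mm behind it (r.finger_overhang is the distance from the TCP to the fingertips, in m); z points along the fingers, y is the line along which they close (so a half turn about z gives the same grasp; the last joint's range is limited). The gripper opens to 87 mm and grips with 3 to 60 N. Pads are 19 mm wide; open, the fingers measure 117 mm over their backs; the gripper's body (75 mm by 190 mm) begins 51 mm behind the grasp point.
Start: joints at [-1.205, 0.332, -0.065, 1.46, 0.022, 1.35, -0.088], TCP at [0.237, 0.578, 0.231] pointing down, gripper open.
Joint ranges: [-2.6, 2.6], [-0.5, 2.12], [-1.47, 1.34], [0.16, 2.42], [-1.27, 4.41], [0.06, 2.06], [-2.6, 2.6]. Speed limits (rad/s): [2.22, 2.22, 2.79, 2.79, 3.14, 3.14, 3.14].

### API

Orientations are given as a unit quaternion [x, y, z, w].
In Python, from bench import r, vision gives the robot as it stands.
- The arm moves only by the tool drive_tool, never from a script. Its argument "series" is a list of rows, each a list of 2 entries, a list of its own where there are three numbers: the shift along the world's x, y, z in cm, then the turn about the world's z in degrees. A call has exactly 10 rows; each row shifts and turns the commanded pose from where the row before left it; what a row does not reach is not made up. A row lasts 1/8 s, in which the tool goes at most 62.5 mm and 10.7 degrees, less where a joint would pass 70% of its speed; a pose out of reach is approached as far as the arm can. A call with a gripper value outside its range is refused whole. "hand" is the closure, from 0 (fully open) to 1 (shut), set as the call begins (left out, the last holds). The fingers move at their own pace and stop on an object; "newtons" is the grip in N (left out, the last holds). Time passes only in rows, so rows that do not move let the fingers close, or fill a call up. It gives the time, the measured TCP pose, the force, the opening and the grip force at its end, in the units of the state.
- r.read_state(): the state, without advancing time (a new reading comes with each control period).
- vision.camera(name): name is "scene" or "top"; returns a dict with "color" (480x640x3 uint8, red, green, blue), "intrinsics" (3x3 intrinsics, pixels), "R" (3x3) and "t" (3): a world point X has camera coordinates R X + t. Camera axes: x right, y down, z forward; pixel columns grow to the right and rows downward; lengths in m; the calibration is good to about 2 mm. A picture is of the moment at which its call begins. There is no depth.
- r.close_job(): hands the job in; it is judged then, once.
The state is a dict: "time": time; "joint_positions": joint angles; "joint_vel": joint speeds; "joint_torque": joint torques, N m; "ee_pos": TCP position; "eef_rot": TCP orientation; "ft_force": force on the tool from outside, world axes, zero at the start; "torque": the same for the moment, N m; "width": finger opening in m; "grip_force": force on a finger pad.
Only numpy, scipy, OpenCV 4.12 (cv2) and the standard library are available. Lean on these libraries where they do the work, as an engineer would, in place of code of your own. Each camera call takes 0.05 s, during which the arm holds its last target. There are 200 camera calls.

### The job

Set up the inspection bench: raise the flip-up screen from nearly shut to about 60 degrees open, and leave it standing there. Then take hold of the board carriage and slide it along the rail to the small camera block until you feel its ball click into the notch, without running past the notch. Finish while holding the carriage firmly in the fingers, still and settled in the notch, and leave the other things on the bench where they are.

Things in the scene. Friction and masses are not known exactly. Their poses are not given: they have to be found in the camera images.
- display: Flip-up screen unit, fixed to the bench: a grey base 140 (x) by 190 (y) by 40 mm high. Origin: centre of its underside; x points away from the operator towards the hinge, y along the hinge, z up.
- screen (a joint): Opening angle of the screen (rad): 0 shut flat on the base, 1.047 = 60 degrees, stop at 1.9. The white screen plate (140 by 190 by 10 mm, 0.35 kg) is hinged at the far edge of the base and opens upward and away from the operator. The hinge is stiff: the screen stays at any angle; lifting takes about 4 N at the tab.
- screen_tab (a point): Grip point of the tab, a white tongue in the plane of the plate, sticking out 42 mm from the middle of its front edge; 20 mm wide (display y), 10 mm thick. The point is at mid-width and mid-thickness, 26 mm out from the plate's edge, 16 mm from the tab's end. Shut, it is 46 mm above the bench, free all around. Pinched across its width it can turn between the pads as the screen rises.
- screen_hinge (a point): Middle of the hinge axis, which runs along display y: 41.5 mm above the bench, at x = 70 mm in the display's frame. With the screen at angle a the tab point lies at display x = 70 - 166 cos a + 5 sin a mm, height 41.5 + 166 sin a + 5 cos a mm.
- stage: Inspection stage, fixed to the bench: aluminium bed 170 (x) by 370 (y) by 22 mm with two steel rods along y. Origin: underside, midway along the rail; y is the rail's direction, and the carriage has to travel to +y; z up. The bed reaches from x = -65 to +105 mm.
- carriage: Sliding steel carriage 90 (x) by 80 (y) by 12 mm with a green circuit board on its far half and a black upright grip on its near half; 0.3 kg. Origin: centre of its underside, 30 mm above the bench; axes as the stage's. It slides freely along stage y (about 1 N friction), and starts at least 70 mm short of the notch; the rail goes on beyond it.
- carriage_grip (a point): Point on the carriage's upright black grip post, 22 mm (x) by 16 mm (along the rail) by 45 mm high. The point is on the post's axis, 70 mm above the bench, 17 mm below the post's top at 87 mm; the board and plate beneath are at most 48 mm high. Pinch it from above.
- carriage_ball (a point): Centre of the sprung steel ball (8 mm) in the middle of the carriage's far flank, 36 mm above the bench; same place along the rail as the grip point. It goes in and out 4 mm along stage x.
- camera_block: Black camera block, 40 (x) by 44 (y) by 36 mm, clamped on the bed beside the carriage's path; its place along the rail varies. Origin: centre of its underside, on the bed 22 mm above the bench; axes parallel to the stage's. On its face towards the carriage stand two upright steel pins, 8 mm thick, centres 10 mm apart along y; the notch lies midway between them (block y = 0).
- notch (a point): Where the ball's centre belongs: midway between the pins, 36 mm above the bench. Coming along, the ball meets the first pin about 11 mm before the notch; pushing over takes about 5 to 9 N; the crest is 5 mm before. From there the ball draws the carriage forward; at the notch the force passes through zero, then it resists again; 5 mm past it leaves over the second pin.
- tip_tin: Bystander, to be left alone. Brass tip-cleaner tin, 60 mm across, 30 mm high with a copper wool dome up to 49 mm, standing behind the stage. Origin: centre of its underside.
- flux_bottle: Bystander, to be left alone. White bottle, 50 mm across, 110 mm high, standing behind the screen unit. Origin: centre of its underside.
- wire_spool: Bystander, to be left alone. Metal wire spool, 56 mm across, 48 mm high, standing behind the screen unit. Origin: centre of its underside.
- screwdriver: Bystander, to be left alone. Screwdriver lying on the bench along the near side of the stage. Origin: centre of its underside.

How it is judged:
By the outcome, as a careful person would: the job done as asked, in the order asked, and still so for the second after the job is handed in, while the arm keeps its last pose, push and grip.
It also fails if it takes over 58 s, if anything falls off the work surface, if the arm or the gripper's body presses on something with over 40 N, if the wrist force passes 120 N, or if a joint passes its speed limit or range.

## Working session

There is one attempt and no reset: what is moved stays moved. The work goes in short steps, Python scripts to look and compute and a tool call to move; the robot and the scene stay as the last step left them, time stands still between calls to the robot, and variables do not carry over. Pictures are saved under pics/ and viewed, at most 10 in all, crops included, and the job is handed in when it is done.

Besides the shell and the picture viewer there is one more tool, called after ">>>" as name([rows], argument=value, ...), one row to a line, values as JSON. drive_tool: Moves the arm, as the interface text tells. Its arguments: {"type":"object","properties":{"series":{"type":"array"},"hand":{"type":"number"},"newtons":{"type":"number"}},"required":["series"]}

```bash
mkdir -p pics
python3 - <<'E'
from bench import r, vision
import cv2,json,numpy as np
for n in("scene","top"):
    c=vision.camera(n); cv2.imwrite(f"pics/{n}0.png",c["color"][:,:,::-1])
    print(n,np.round(c["intrinsics"],1).tolist(),np.round(c["R"],4).tolist(),np.round(c["t"],4).tolist())
s=r.read_state();print(s["time"],s["ee_pos"],s["eef_rot"],s["width"])
E
```

```text
scene [[502.3, 0.0, 321.4], [0.0, 502.3, 236.2], [0.0, 0.0, 1.0]] [[-0.1499, 0.9887, -0.0014], [0.5403, 0.0807, -0.8376], [-0.828, -0.1264, -0.5463]] [0.1159, -0.2429, 1.4208]
top [[437.2, 0.0, 324.9], [0.0, 437.2, 239.8], [0.0, 0.0, 1.0]] [[-0.0236, -0.9997, 0.0007], [-0.9842, 0.0232, -0.1756], [0.1755, -0.0048, -0.9845]] [-0.0023, 0.5663, 0.9101]
0.1 [0.23679308 0.57805323 0.22983166] [ 1.93134117e-01  9.81172167e-01 -6.17779377e-04 -9.98167376e-05] 0.08726414478943491
```

View pics/scene0.png

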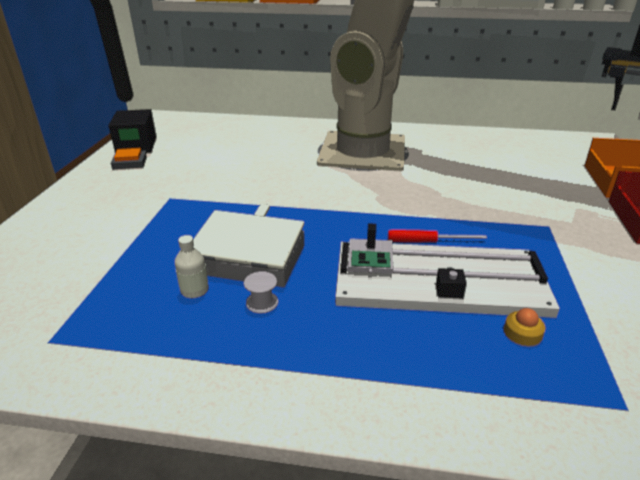

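View pics/top0.png

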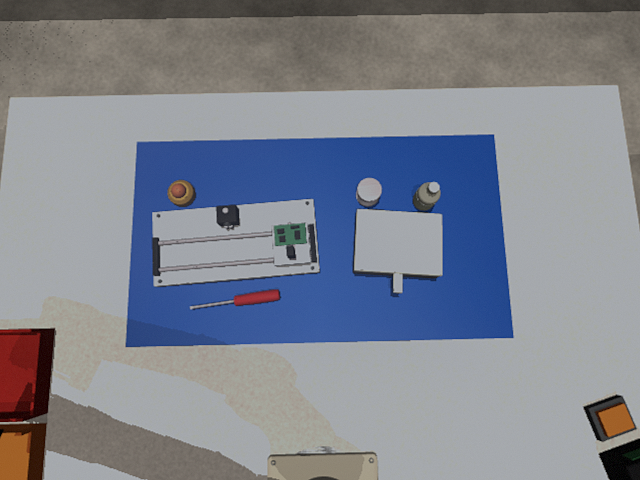

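The scene picture shows the display at left (base about (250,245), tab (262,211)) and the stage at right (post (372,235), block (451,283)). In the top picture the tab is near (397,285), the plate's corners are (356,209), (442,213), (442,277) and (354,272), the post is near (291,252) and the block near (228,215). I'll take closer crops next.

Run:
```python
import cv2
a=cv2.imread("pics/top0.png")
l=cv2.resize(a[190:300,145:325],None,fx=4.4,fy=4.4,interpolation=cv2.INTER_CUBIC)
cv2.imwrite("pics/cs.png",l)
g=cv2.resize(a[200:300,345:450],None,fx=5,fy=5,interpolation=cv2.INTER_CUBIC)
cv2.imwrite("pics/cd.png",g)
```

```text
(no output)
```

View pics/cs.png

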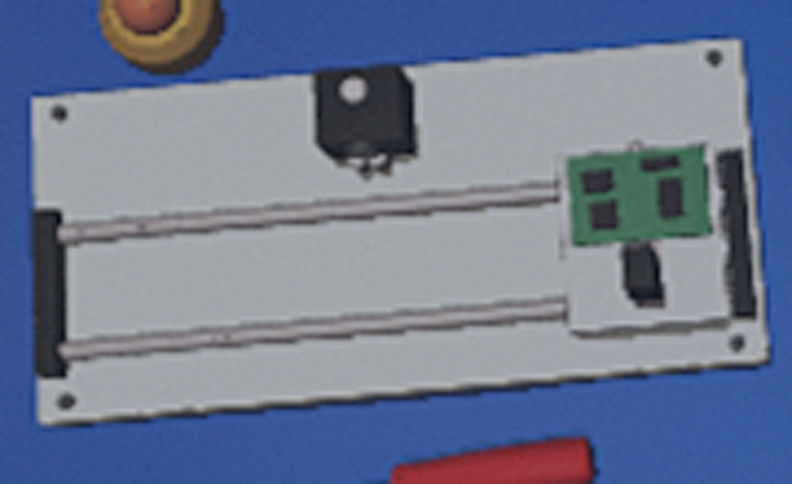

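View pics/cd.png

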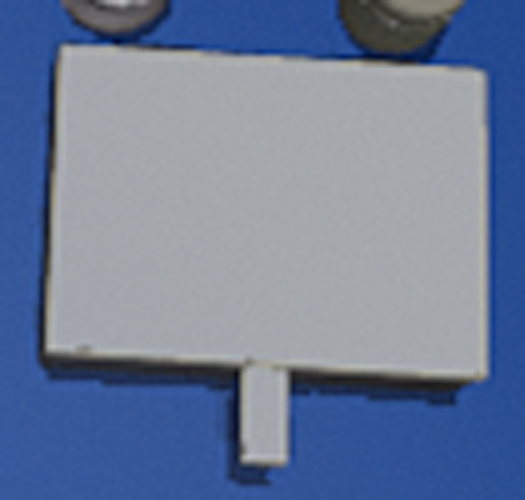

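The stage crop shows bed corners (32,97), (740,39), (768,363) and (42,425), pins near (364,170) and (386,166), and the post's top around (641,266). The display crop shows plate corners (60,45), (486,70), (485,378) and (43,352), and tab end corners (240,460) and (287,466).

```bash
cat > h.py <<'E'
import numpy as np
from scipy.optimize import least_squares
K=np.array([[437.2,0,324.9],[0,437.2,239.8],[0,0,1]])
R=np.array([[-0.0236,-0.9997,0.0007],[-0.9842,0.0232,-0.1756],[0.1755,-0.0048,-0.9845]]);t=np.array([-0.0023,0.5663,0.9101])
def proj(X):
    c=(np.atleast_2d(X)@R.T+t)@K.T; return c[:,:2]/c[:,2:]
def ray(p,z):
    d=R.T@np.linalg.solve(K,[p[0],p[1],1]); o=-R.T@t; return o+d*(z-o[2])/d[2]
def rot(y): c,s=np.cos(y),np.sin(y); return np.array([[c,-s,0],[s,c,0],[0,0,1]])
def crop(p,f,o): return (np.array(p)+.5)/f-.5+np.array(o)
E
python3 - <<'E'
from h import *
bed=crop([(32,97),(740,39),(768,363),(42,425)],4.4,(145,190))
M=np.array([[.105,.185,.022],[.105,-.185,.022],[-.065,-.185,.022],[-.065,.185,.022]])
f=lambda q:(proj(M@rot(q[2]).T+[q[0],q[1],0])-bed).ravel()
s=least_squares(f,[.55,.15,0]);print("stage",s.x,np.degrees(s.x[2]),s.fun.round(1))
S=s.x
def st(p,z): return rot(S[2]).T@(ray(crop(p,4.4,(145,190)),z)-[S[0],S[1],0])
for n,p,z in [("posttop",(642,266),.087),("pins",(375,168),.05),("blkTL",(316,75),.058),("blkTR",(410,68),.058),("plateNL",(570,328),.042),("plateNR",(728,318),.042),("boardL",(571,200),.045),("boardR",(710,190),.045),("ball",(637,146),.036)]: print(n,(st(p,z)*1000).round(1))
d=crop([(60,45),(486,70),(485,378),(43,352),(240,460),(287,466)],5,(345,200))
P=np.array([[0,.095],[0,-.095],[.14,-.095],[.14,.095],[.182,.01],[.182,-.01]])
def plate(q):
    a=q[3];u,y=P[:,0],P[:,1]
    return np.c_[.07-u*np.cos(a)+.01*np.sin(a),y,.0415+u*np.sin(a)+.01*np.cos(a)]@rot(q[2]).T+[q[0],q[1],0]
s=least_squares(lambda q:(proj(plate(q))-d).ravel(),[.6,-.15,0,.05]);print("display",s.x,s.fun.round(1))
q=s.x
for a in np.r_[q[3],np.radians([5,10,15,20,30,40,50,60])]:
    X=rot(q[2])@[.07-.166*np.cos(a)+.005*np.sin(a),0,.0415+.166*np.sin(a)+.005*np.cos(a)]+[q[0],q[1],0]; print(np.degrees(a).round(1),(X*100).round(2))
E
```

```text
stage [0.55197167 0.1867945  0.06280513] 3.5984690112927957 [ 0.1  0.3  0.5 -0.1  0.3 -0.3 -0.8  0. ]
posttop [ -20.8 -128.5   87. ]
pins [46.3  3.7 50. ]
blkTL [94.6 29.3 58. ]
blkTR [ 94.2 -17.9  58. ]
plateNL [-41.6 -87.5  42. ]
plateNR [ -43.4 -166.4   42. ]
boardL [ 22.5 -92.6  45. ]
boardR [  21.6 -162.7   45. ]
ball [  49.4 -127.1   36. ]
display [ 0.55686156 -0.17525393 -0.08739386  0.08551528] [-0.4 -0.5 -0.  -0.2  0.5  0.4  0.  -0.  -0.1  0.4 -0.  -0.2]
4.9 [ 46.23 -16.7    6.07]
5.0 [ 46.23 -16.7    6.09]
10.0 [ 46.46 -16.72   7.52]
15.0 [ 46.82 -16.75   8.93]
20.0 [ 47.29 -16.79  10.3 ]
30.0 [ 48.59 -16.9   12.88]
40.0 [ 50.31 -17.05  15.2 ]
50.0 [ 52.41 -17.24  17.19]
60.0 [ 54.82 -17.45  18.78]
```

>>> drive_tool([
  [[4.4, -3.2, 0], 3.5],
  [[4.4, -3.2, 0], 3.5],
  [[4.4, -3.2, 0], 3.5],
  [[4.4, -3.2, 0], 3.5],
  [[4.5, -3.2, 0], 3.3],
  [[0, -5.8, 0], 0],
  [[0, -5.8, 0], 0],
  [[0, -5.8, 0], 0],
  [[0, -5.8, 0], 0],
  [[0, -5.8, 0], 0],
], hand=0, newtons=20)

```text
time: 1.35
ee_pos: [0.4575, 0.1264, 0.2304]
eef_rot: [0.043, 0.999, 0.0, -0.0]
ft_force: [1.2, -0.0, 0.4]
width: 0.0871
grip_force: 0.0
```

>>> drive_tool([
  [[0, -5.8, 0], 0],
  [[0, -5.8, -1], 0],
  [[0, -5.8, -2], 0],
  [[0, -5.8, -2], 0],
  [[0, -5, -2], 0],
  [[0, -1.3, -2], 0],
  [[0, 0, -2], 0],
  [[0, 0, -1], 0],
  [[0, 0, 0], 0],
  [[0, 0, 0], 0],
])

```text
time: 2.6
ee_pos: [0.4584, -0.1665, 0.1113]
eef_rot: [0.043, 0.999, 0.0, 0.0]
ft_force: [-1.2, -0.9, 0.5]
width: 0.0871
grip_force: 0.0
```

>>> drive_tool([
  [[0, 0, -1.5], 0],
  [[0, 0, -1.5], 0],
  [[0, 0, -1.2], 0],
  [[0, 0, -1.0], 0],
  [[0, 0, -0.6], 0],
  [[0, 0, -0.3], 0],
  [[0, 0, 0], 0],
  [[0, 0, 0], 0],
  [[0, 0, 0], 0],
  [[0, 0, 0], 0],
], hand=0.3)

```text
time: 3.85
ee_pos: [0.458, -0.1666, 0.0497]
eef_rot: [0.043, 0.999, 0.0, 0.0]
ft_force: [0.5, -0.2, -0.6]
width: 0.0609
grip_force: 0.0
```

>>> drive_tool([
  [[0, 0, 0], 0],
  [[0, 0, 0], 0],
  [[0, 0, 0], 0],
  [[0, 0, 0], 0],
  [[0, 0, 0], 0],
  [[0, 0, 0], 0],
  [[0, 0, 0], 0],
  [[0, 0, 0], 0],
  [[0, 0, 0], 0],
  [[0, 0, 0], 0],
], hand=1, newtons=20)

```text
time: 5.1
ee_pos: [0.4578, -0.1685, 0.0496]
eef_rot: [0.044, 0.999, -0.001, 0.0]
ft_force: [0.1, -7.4, -1.4]
width: 0.0192
grip_force: 20.0
```

Run:
```python
import numpy as np
L=.170;h=rot=np.array([.9962,-.0873]);c=np.array([.55686,-.17525])+.07*h
p=None
for a in np.radians(np.r_[4.9,np.arange(8,62,3)]):
    xy=c+h*(-L*np.cos(a)+.005*np.sin(a)); X=np.r_[xy,.0415+L*np.sin(a)+.005*np.cos(a)-.011]*100
    print(np.degrees(a).round(1),X.round(2),None if p is None else (X-p).round(2)); p=X
```

```text
4.9 [ 45.83 -16.66   5.  ] None
8.0 [ 45.96 -16.67   5.91] [ 0.13 -0.01  0.91]
11.0 [ 46.13 -16.69   6.78] [ 0.17 -0.02  0.87]
14.0 [ 46.35 -16.71   7.65] [ 0.22 -0.02  0.86]
17.0 [ 46.61 -16.73   8.5 ] [ 0.26 -0.02  0.85]
20.0 [ 46.92 -16.76   9.33] [ 0.31 -0.03  0.84]
23.0 [ 47.26 -16.79  10.15] [ 0.35 -0.03  0.82]
26.0 [ 47.66 -16.82  10.95] [ 0.39 -0.03  0.8 ]
29.0 [ 48.09 -16.86  11.73] [ 0.43 -0.04  0.78]
32.0 [ 48.56 -16.9   12.48] [ 0.47 -0.04  0.75]
35.0 [ 49.07 -16.95  13.21] [ 0.51 -0.04  0.73]
38.0 [ 49.62 -16.99  13.91] [ 0.55 -0.05  0.7 ]
41.0 [ 50.2  -17.04  14.58] [ 0.58 -0.05  0.67]
44.0 [ 50.82 -17.1   15.22] [ 0.62 -0.05  0.64]
47.0 [ 51.47 -17.16  15.82] [ 0.65 -0.06  0.61]
50.0 [ 52.16 -17.22  16.39] [ 0.68 -0.06  0.57]
53.0 [ 52.87 -17.28  16.93] [ 0.71 -0.06  0.53]
56.0 [ 53.6  -17.34  17.42] [ 0.74 -0.06  0.5 ]
59.0 [ 54.36 -17.41  17.88] [ 0.76 -0.07  0.46]
```

>>> drive_tool([
  [[0, -0.2, 0], 0],
  [[0.1, 0, 0.9], 0],
  [[0.2, 0, 0.9], 0],
  [[0.2, 0, 0.85], 0],
  [[0.25, 0, 0.85], 0],
  [[0.3, -0.05, 0.85], 0],
  [[0.35, -0.05, 0.8], 0],
  [[0.4, -0.05, 0.8], 0],
  [[0.45, 0, 0.8], 0],
  [[0.45, -0.05, 0.75], 0],
])

```text
time: 6.35
ee_pos: [0.4844, -0.1708, 0.1249]
eef_rot: [0.044, 0.999, 0.0, -0.001]
ft_force: [-3.4, -4.0, -3.1]
width: 0.0203
grip_force: 20.0
```

>>> drive_tool([
  [[0.5, -0.05, 0.75], 0],
  [[0.55, -0.05, 0.7], 0],
  [[0.6, -0.05, 0.65], 0],
  [[0.6, -0.05, 0.65], 0],
  [[0.65, -0.05, 0.6], 0],
  [[0.7, -0.05, 0.55], 0],
  [[0.7, -0.05, 0.55], 0],
  [[0.75, -0.05, 0.5], 0],
  [[0.75, -0.05, 0.45], 0],
  [[0.4, 0, 0.2], 0],
])

```text
time: 7.6
ee_pos: [0.5468, -0.176, 0.1815]
eef_rot: [0.044, 0.999, -0.0, -0.0]
ft_force: [-7.9, -4.4, 3.1]
width: 0.0199
grip_force: 20.0
```

Run:
```python
from bench import r, vision
import cv2
c=vision.camera("scene")["color"][:,:,::-1]
cv2.imwrite("pics/s1.png",cv2.resize(c[120:340,150:420],None,fx=2.5,fy=2.5))
s=r.read_state();print(s["ee_pos"],s["ft_force"])
```

```text
[ 0.54721111 -0.17612968  0.18173056] [-5.62799325 -4.927839    4.20140771]
```

View pics/s1.png

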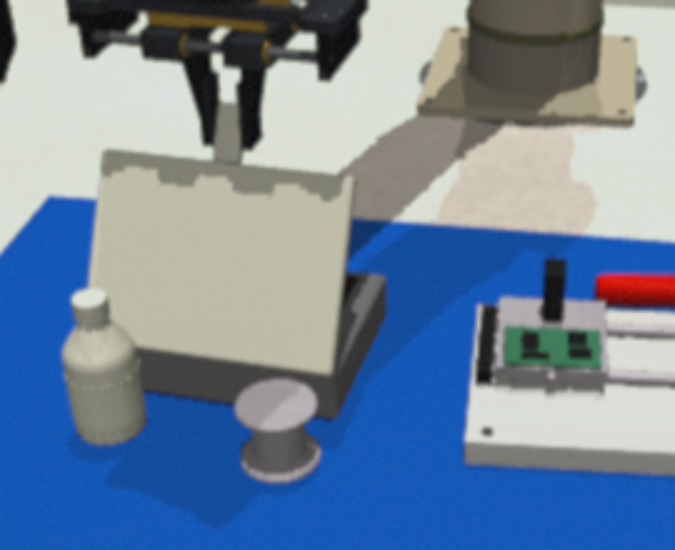

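The screen stands at about 60° in the fingers, with the tab at (228,130) in the crop. The computed angle is about 60.5°. Next I release it and lift off.

>>> drive_tool([
  [[0, 0, 0], 0],
  [[0, 0, 0], 0],
  [[0, 0, 0], 0],
  [[0, 0, 0], 0],
  [[0, 0, 0], 0],
  [[0, 0, 0], 0],
  [[0, 0, 0.5], 0],
  [[0, 0, 1.0], 0],
  [[0, 0, 2.0], 0],
  [[0, 0, 2.5], 0],
], hand=0.3)

```text
time: 8.9
ee_pos: [0.5468, -0.1751, 0.2417]
eef_rot: [0.043, 0.999, 0.0, -0.0]
ft_force: [0.1, -0.2, 0.8]
width: 0.0609
grip_force: 0.0
```

>>> drive_tool([
  [[0, 0, 0.5], 0],
  [[0, 2.5, 0], 1],
  [[0, 4, 0], 1.6],
  [[-0.2, 4, 0], 1.5],
  [[-0.2, 4, -2], 1.5],
  [[-0.2, 4, -2.5], 1.5],
  [[-0.2, 3, -2.5], 1.5],
  [[0, 1.9, -2.5], 0],
  [[0, 0, -1.5], 0],
  [[0, 0, 0], 0],
])

```text
time: 10.15
ee_pos: [0.538, 0.0582, 0.1345]
eef_rot: [-0.032, 1.0, -0.0, -0.001]
ft_force: [0.2, -0.8, -0.0]
width: 0.0614
grip_force: 0.0
```

Run:
```python
from bench import r, vision
import cv2
c=vision.camera("scene")["color"][:,:,::-1]
cv2.imwrite("pics/s2.png",cv2.resize(c[140:330,180:480],None,fx=2.6,fy=2.6,interpolation=cv2.INTER_CUBIC))
s=r.read_state();print(s["time"],s["ee_pos"],s["eef_rot"],s["ft_force"])
```

```text
10.2 [0.53879371 0.05794055 0.13562158] [-3.11072984e-02  9.99515996e-01 -2.22888627e-04 -2.44392036e-04] [0.23280779 0.57466473 0.17951506]
```

View pics/s2.png

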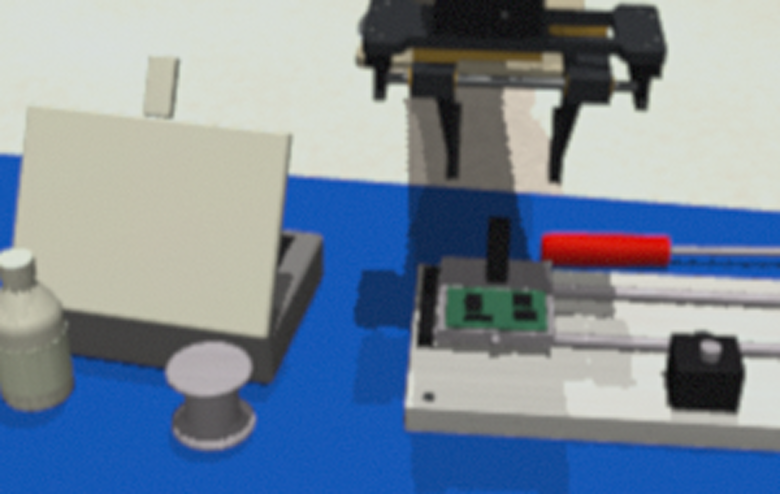

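The screen stays at about 60° on its own, and the fingers straddle the post (top at (498,218) in the crop). Next I descend and grip.

>>> drive_tool([
  [[0, 0, -1.5], 0],
  [[0, 0, -1.5], 0],
  [[0, 0, -1.5], 0],
  [[0, 0, -1.2], 0],
  [[0, 0, -0.9], 0],
  [[0, 0, -0.6], 0],
  [[0, 0, -0.2], 0],
  [[0, 0, 0], 0],
  [[0, 0, 0], 0],
  [[0, 0, 0], 0],
])

```text
time: 11.45
ee_pos: [0.5391, 0.0589, 0.0619]
eef_rot: [-0.032, 0.999, 0.0, 0.0]
ft_force: [-0.3, 0.5, -0.8]
width: 0.0606
grip_force: 0.0
```

>>> drive_tool([
  [[0, 0, 0], 0],
  [[0, 0, 0], 0],
  [[0, 0, 0], 0],
  [[0, 0, 0], 0],
  [[0, 0, 0], 0],
  [[0, 0, 0], 0],
  [[0, 0, 0], 0],
  [[0, 0, 0], 0],
  [[0, 0, 0], 0],
  [[0, 0, 0], 0],
], hand=1, newtons=35)

```text
time: 12.7
ee_pos: [0.5389, 0.0588, 0.0616]
eef_rot: [-0.032, 1.0, 0.0, -0.0]
ft_force: [0.7, -0.5, -0.0]
width: 0.0157
grip_force: 35.0
```

>>> drive_tool([
  [[0, 0.5, 0], 0],
  [[-0.1, 1, 0], 0],
  [[-0.05, 1.3, 0], 0],
  [[-0.1, 1.3, 0], 0],
  [[-0.1, 1.3, 0], 0],
  [[-0.05, 1.3, 0], 0],
  [[-0.1, 1.3, 0], 0],
  [[-0.05, 1, 0], 0],
  [[-0.05, 0.7, 0], 0],
  [[0, 0.3, 0], 0],
])

```text
time: 13.95
ee_pos: [0.5325, 0.1594, 0.0616]
eef_rot: [-0.032, 0.999, 0.0, -0.0]
ft_force: [-8.0, -1.5, 7.3]
width: 0.0155
grip_force: 35.0
```

Run:
```python
from bench import r, vision
import cv2
c=vision.camera("scene")["color"][:,:,::-1]
cv2.imwrite("pics/s3.png",cv2.resize(c[210:315,390:500],None,fx=5.5,fy=5.5,interpolation=cv2.INTER_CUBIC))
s=r.read_state();print(s["time"],s["ee_pos"],s["ft_force"])
```

```text
14.0 [0.53240535 0.15971298 0.06154741] [-5.69065614  0.68119327  5.03737112]
```

View pics/s3.png

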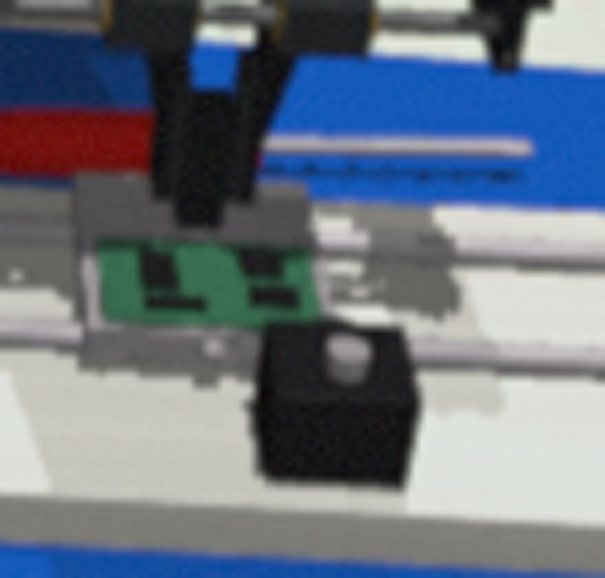

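The carriage is held just short of the block: ball at (213,347), block front-bottom corners (262,478) and (404,487), top-far corners (263,325) and (405,328). I'll work out the notch's distance from this view.

Run:
```python
import h; from h import *
h.K=np.array([[502.3,0,321.4],[0,502.3,236.2],[0,0,1]]);h.R=np.array([[-.1499,.9887,-.0014],[.5403,.0807,-.8376],[-.828,-.1264,-.5463]]);h.t=np.array([.1159,-.2429,1.4208])
S=np.array([.55197,.18679,.062805])
def st(p,z): return (rot(S[2]).T@(ray(crop(p,5.5,(390,210)),z)-[S[0],S[1],0])*1e3).round(1)
for n,p,z in [("ball",(213,347),.036),("fbL",(262,478),.022),("fbR",(404,487),.022),("ftL",(263,396),.058),("ftR",(417,402),.058),("btL",(263,325),.058),("btR",(405,328),.058)]: print(n,st(p,z))
X=np.array([.5324,.1597,0])-[S[0],S[1],0];print("tcp",rot(S[2]).T@X*1e3)
```

```text
ball [ 46.2 -25.7  36. ]
fbL [ 93.4 -13.4  22. ]
fbR [94.  29.6 22. ]
ftL [ 98.8 -18.   58. ]
ftR [97.8 27.4 58. ]
btL [ 62.9 -14.3  58. ]
btR [60.7 29.3 58. ]
tcp [-21.23168522 -25.80830375   0.        ]
```

>>> drive_tool([
  [[-0.05, 0.3, -0.05], 0],
  [[-0.05, 0.4, 0], 0],
  [[0, 0.4, 0], 0],
  [[-0.05, 0.4, 0], 0],
  [[0, 0.2, 0], 0],
  [[0, 0.1, 0], 0],
  [[0, 0, 0], 0],
  [[0, 0, 0], 0],
  [[0, 0, 0], 0],
  [[0, 0, 0], 0],
])

```text
time: 15.25
ee_pos: [0.5313, 0.1773, 0.0615]
eef_rot: [-0.032, 1.0, 0.0, -0.0]
ft_force: [-6.8, -0.6, 9.4]
width: 0.0158
grip_force: 35.0
```

>>> drive_tool([
  [[0, 0.1, 0], 0],
  [[0, 0.1, 0], 0],
  [[-0.05, 0.1, 0], 0],
  [[0, 0.1, 0], 0],
  [[0, 0.1, 0], 0],
  [[0, 0, 0], 0],
  [[0, 0, 0], 0],
  [[0, 0, 0], 0],
  [[0, 0, 0], 0],
  [[0, 0, 0], 0],
])

```text
time: 16.5
ee_pos: [0.5309, 0.1823, 0.0615]
eef_rot: [-0.032, 1.0, 0.0, 0.0]
ft_force: [-6.2, -1.8, 9.3]
width: 0.0157
grip_force: 35.0
```

>>> drive_tool([
  [[-0.1, 0, 0.1], 0],
  [[0, 0.1, 0.1], 0],
  [[0, 0, 0], 0],
  [[0, 0.1, 0], 0],
  [[0, 0, 0], 0],
  [[0, 0, 0], 0],
  [[0, 0, 0], 0],
  [[0, 0, 0], 0],
  [[0, 0, 0], 0],
  [[0, 0, 0], 0],
])

```text
time: 17.75
ee_pos: [0.5309, 0.183, 0.0617]
eef_rot: [-0.031, 1.0, -0.001, 0.001]
ft_force: [8.3, -0.6, -17.6]
width: 0.016
grip_force: 35.0
```

>>> drive_tool([
  [[0, 0.1, 0], 0],
  [[0, 0, 0], 0],
  [[0, 0, 0], 0],
  [[0, 0, 0], 0],
  [[0, 0, 0], 0],
  [[0, 0, 0], 0],
  [[0, 0, 0], 0],
  [[0, 0, 0], 0],
  [[0, 0, 0], 0],
  [[0, 0, 0], 0],
])

```text
time: 19.0
ee_pos: [0.5308, 0.1834, 0.0616]
eef_rot: [-0.031, 1.0, -0.001, 0.001]
ft_force: [8.3, -1.9, -15.5]
width: 0.0159
grip_force: 35.0
```

>>> drive_tool([
  [[0.05, 0, -0.1], 0],
  [[0, 0, 0], 0],
  [[0, 0, 0], 0],
  [[0, 0, 0], 0],
  [[0, 0, 0], 0],
  [[0, 0, 0], 0],
  [[0, 0, 0], 0],
  [[0, 0, 0], 0],
  [[0, 0, 0], 0],
  [[0, 0, 0], 0],
])

```text
time: 20.25
ee_pos: [0.5308, 0.1837, 0.0616]
eef_rot: [-0.031, 1.0, -0.001, 0.0]
ft_force: [3.8, -5.7, -7.1]
width: 0.0158
grip_force: 35.0
```

>>> drive_tool([
  [[0, 0.1, 0], 0],
  [[0, 0, 0], 0],
  [[0, 0, 0], 0],
  [[0, 0, 0], 0],
  [[0, 0, 0], 0],
  [[0, 0, 0], 0],
  [[0, 0, 0], 0],
  [[0, 0, 0], 0],
  [[0, 0, 0], 0],
  [[0, 0, 0], 0],
])

```text
time: 21.5
ee_pos: [0.5308, 0.1841, 0.0616]
eef_rot: [-0.031, 1.0, -0.001, 0.0]
ft_force: [2.5, -6.5, -5.6]
width: 0.0158
grip_force: 35.0
```

>>> drive_tool([
  [[0, 0.1, 0], 0],
  [[0, 0, 0], 0],
  [[0, 0, 0], 0],
  [[0, 0, 0], 0],
  [[0, 0, 0], 0],
  [[0, 0, 0], 0],
  [[0, 0, 0], 0],
  [[0, 0, 0], 0],
  [[0, 0, 0], 0],
  [[0, 0, 0], 0],
])

```text
time: 22.75
ee_pos: [0.5307, 0.1846, 0.0616]
eef_rot: [-0.031, 1.0, -0.001, -0.0]
ft_force: [2.4, -9.5, -3.7]
width: 0.0159
grip_force: 35.0
```

>>> drive_tool([
  [[0, 0.1, 0], 0],
  [[0, 0, 0], 0],
  [[0, 0, 0], 0],
  [[0, 0, 0], 0],
  [[0, 0, 0], 0],
  [[0, 0, 0], 0],
  [[0, 0, 0], 0],
  [[0, 0, 0], 0],
  [[0, 0, 0], 0],
  [[0, 0, 0], 0],
])

```text
time: 24.0
ee_pos: [0.5307, 0.1853, 0.0616]
eef_rot: [-0.031, 1.0, -0.001, -0.0]
ft_force: [1.6, -9.4, -3.4]
width: 0.016
grip_force: 35.0
```

>>> drive_tool([
  [[0, 0.1, 0], 0],
  [[0, 0, 0], 0],
  [[0, 0, 0], 0],
  [[0, 0, 0], 0],
  [[0, 0, 0], 0],
  [[0, 0, 0], 0],
  [[0, 0, 0], 0],
  [[0, 0, 0], 0],
  [[0, 0, 0], 0],
  [[0, 0, 0], 0],
])

```text
time: 25.25
ee_pos: [0.5307, 0.1855, 0.0616]
eef_rot: [-0.03, 1.0, -0.002, -0.0]
ft_force: [0.5, -11.5, -1.7]
width: 0.0159
grip_force: 35.0
```

>>> drive_tool([
  [[0, 0.1, 0], 0],
  [[0, 0, 0], 0],
  [[0, 0, 0], 0],
  [[0, 0, 0], 0],
  [[0, 0, 0], 0],
  [[0, 0, 0], 0],
  [[0, 0, 0], 0],
  [[0, 0, 0], 0],
  [[0, 0, 0], 0],
  [[0, 0, 0], 0],
])

```text
time: 26.5
ee_pos: [0.5306, 0.1865, 0.0616]
eef_rot: [-0.03, 1.0, -0.002, -0.0]
ft_force: [-0.2, -11.8, -2.2]
width: 0.0159
grip_force: 35.0
```

>>> drive_tool([
  [[0, 0.1, 0], 0],
  [[0, 0, 0], 0],
  [[0, 0, 0], 0],
  [[0, 0, 0], 0],
  [[0, 0, 0], 0],
  [[0, 0, 0], 0],
  [[0, 0, 0], 0],
  [[0, 0, 0], 0],
  [[0, 0, 0], 0],
  [[0, 0, 0], 0],
])

```text
time: 27.75
ee_pos: [0.5305, 0.1877, 0.0616]
eef_rot: [-0.03, 1.0, -0.002, -0.0]
ft_force: [0.0, -11.9, -1.6]
width: 0.0156
grip_force: 35.0
```

>>> drive_tool([
  [[0, 0.1, 0], 0],
  [[0, 0, 0], 0],
  [[0, 0, 0], 0],
  [[0, 0, 0], 0],
  [[0, 0, 0], 0],
  [[0, 0, 0], 0],
  [[0, 0, 0], 0],
  [[0, 0, 0], 0],
  [[0, 0, 0], 0],
  [[0, 0, 0], 0],
])

```text
time: 29.0
ee_pos: [0.5302, 0.1921, 0.0617]
eef_rot: [-0.032, 0.999, 0.0, -0.0]
ft_force: [4.6, 0.6, -18.1]
width: 0.0158
grip_force: 35.0
```

>>> drive_tool([
  [[0.03, 0, -0.12], 0],
  [[0, 0, 0], 0],
  [[0, 0, 0], 0],
  [[0, 0, 0], 0],
  [[0, 0, 0], 0],
  [[0, 0, 0], 0],
  [[0, 0, 0], 0],
  [[0, 0, 0], 0],
  [[0, 0, 0], 0],
  [[0, 0, 0], 0],
])

```text
time: 30.25
ee_pos: [0.5303, 0.1924, 0.0616]
eef_rot: [-0.032, 0.999, 0.0, -0.0]
ft_force: [-5.8, -0.6, 2.5]
width: 0.0161
grip_force: 35.0
```

>>> drive_tool([
  [[0, 0.05, 0], 0],
  [[0, 0, 0], 0],
  [[0, 0, 0], 0],
  [[0, 0, 0], 0],
  [[0, 0, 0], 0],
  [[0, 0, 0], 0],
  [[0, 0, 0], 0],
  [[0, 0, 0], 0],
  [[0, 0, 0], 0],
  [[0, 0, 0], 0],
])

```text
time: 31.5
ee_pos: [0.5303, 0.1929, 0.0616]
eef_rot: [-0.032, 0.999, 0.0, -0.0]
ft_force: [-5.3, -1.5, 2.1]
width: 0.0156
grip_force: 35.0
```

Run:
```python
from bench import r, vision
import cv2
c=vision.camera("scene")["color"][:,:,::-1]
cv2.imwrite("pics/s4.png",cv2.resize(c[130:360,170:560],None,fx=2,fy=2,interpolation=cv2.INTER_CUBIC))
s=r.read_state();print(s["time"],s["ee_pos"],s["ft_force"],s["joint_vel"].round(3))
```

```text
31.55 [0.53027127 0.19290487 0.06158015] [-5.94136671 -0.84646269  3.32378818] [-0.001  0.001  0.001 -0.    -0.001 -0.001  0.001]
```

View pics/s4.png

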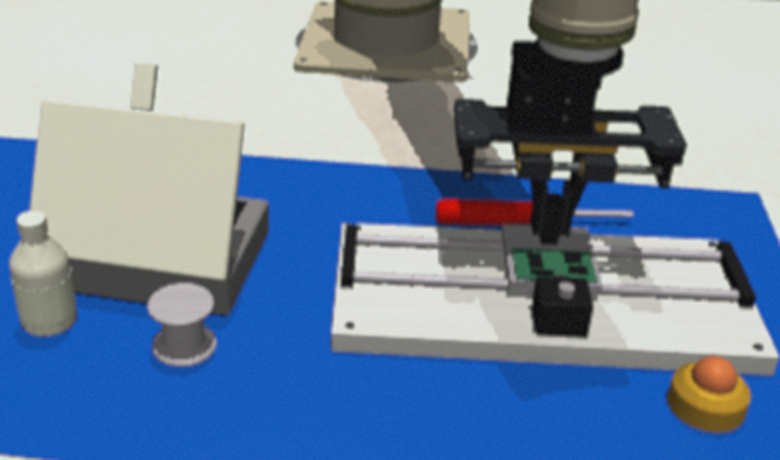

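The picture shows the screen standing at about 60°, the carriage held at the block (560,305), and the other items where they were. The rail force is about zero just after the click, so the ball is seated. I'm handing in now.

```bash
python3 -c "
from bench import r
print(r.close_job())"
```

```text
the job is handed in; nothing more can be done
None
```

I raised the screen to about 60° and left it standing. I then slid the carriage until its ball clicked into the notch, where the fingers hold it still at 35 N. The job is handed in, but no verdict came back, and the seating is judged from the force dropping to near zero after the click.

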